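# Set up the bottle draining rack and hold it on its kickstand

### The arm

A 6-joint arm with a two-finger parallel gripper is mounted at the origin on the work surface. World frame = base frame: x ahead of the robot, y to its left, z up, the work surface at z = 0. Lengths are in m, angles in rad, forces in N, time in s.
With the tool pointing down it reaches from about 0.3 to 0.775 m from the base axis. Payload 14.6 kg.
Tool frame: the origin (TCP) lies at the very end of the fingers, on their centre line; the grasp point (between the pads) lies 19 mm behind it; z points along the fingers, y is the line along which they close (so a half turn about z gives the same grasp; the last joint's range is limited). The gripper opens to 94 mm and grips with 3 to 60 N. Pads are 16 mm wide; open, the fingers measure 119 mm over their backs; the gripper's body (75 mm by 177 mm) begins 78 mm behind the grasp point.
Start: joints at [-1.191, 0.3, 1.521, -0, 1.321, -0.067], TCP at [0.238, -0.496, 0.205] pointing down, gripper open.
Joint ranges: [-3.03, 3.03], [-0.79, 2.21], [0.23, 2.52], [-1.04, 4.18], [0, 3.07], [-2.55, 2.55]. Speed limits (rad/s): [2.22, 2.22, 2.57, 3.14, 3.14, 3.14].

### API

Orientations are given as a unit quaternion [w, x, y, z].
In Python, from rig import status, snapshot, hand_in gives the robot as it stands.
- The arm moves only by the tool send_rows, never from a script. Its argument "rows" is a list of rows, each an object with "dp": the shift along the tool's x, y, z in m, a list of three; "spin": the turn about the tool's z in rad; "jaw": the closure, from -1 (fully open) to 1 (shut). A call has 1 to 20 rows; each row shifts and turns the commanded pose from where the row before left it, along the tool's axes as they then stand; what a row does not reach is not made up. A row lasts 1/10 s, in which the tool goes at most 50 mm and 8.59 degrees, less where a joint would pass 70% of its speed; a pose out of reach is approached as far as the arm can. A call is refused whole if a number of a shift passes 0.05 or a number of a turn 0.15, either way. A call with a gripper value outside its range is refused whole. The fingers move at their own pace and stop on an object; the grip force is fixed at half the most. Time passes only in rows, so rows that do not move let the fingers close. It gives the time, the measured TCP pose, the force, the opening and the grip force at its end, in the units of the state.
- status.get_state(): the state, without advancing time (a new reading comes with each control period).
- snapshot(name): name is "scene" or "top" or "wrist"; returns a dict with "img" (420x560x3 uint8, red, green, blue), "vfov" (degrees; the focal length in pixels is half the picture's height over the tangent of half this angle, whatever the lens; pixels are square), "cx", "cy" (the principal point, pixels), "cam_to_world" (4x4, takes a point from camera to world coordinates); the wrist camera has in their place "hand_eye" (4x4, takes a point from camera to tool coordinates, whose origin is the TCP and whose axes are the flange's). Camera axes: x right, y up, looking along -z (the intrinsics and any distortion apply to the point x, -y, -z); pixel columns grow to the right and rows downward; lengths in m; the calibration is good to about 2 mm. The wrist camera is an equidistant fisheye: a pixel r from the principal point sees the ray r / f radians off the axis. A picture is of the moment at which its call begins: read the wrist's pose just before it. There is no depth.
- hand_in(): hands the job in; it is judged then, once.
The state is a dict: "time": time; "joint_pos": joint angles; "qd": joint speeds; "tau": joint torques, N m; "tcp_pos": TCP position; "orientation": TCP orientation; "force": force on the tool from outside, world axes, zero at the start; "torque": the same for the moment, N m; "opening": finger opening in m; "grasp_force": force on a finger pad.
Only numpy, scipy, OpenCV 4.12 (cv2) and the standard library are available. Lean on these libraries where they do the work, as an engineer would, in place of code of your own. Each camera call takes 0.05 s, during which the arm holds its last target. There are 200 camera calls.

### The job

Set up the bottle draining rack: slide the white drip tray by its green handle along its guides, under the tipped rack, until it is fully home against the end stop, and flip the rack's kickstand down past its over-centre point until it snaps onto its lower stop. Then take the rack by the blue grip on its top rail, swing it upright until the kickstand's foot stands firmly on the counter, and finish while still holding it there by that grip, because it tips forward again if let go. Leave the bottle, the jar and the cup around it where they stand.

Things in the scene. Friction and masses are not known exactly. Their poses are not given: they have to be found in the camera images.
- rack_base: Stainless foot of the draining rack; fixed. Origin on the counter, mid-width, straight under the hinge axis. Its y runs along the rack's width and the tray guides; +x points to the rack's back (kickstand side), -x to the peg side (tray). Guide rails 18 mm high, inside faces at x = -26 and -142 mm, y -150 to 150 mm; an 18 mm high end stop closes the channel at y = -150 mm; open at +y.
- hinge_mid (a point): Middle of the rack's hinge axis, 22 mm above the origin of rack_base and turned like it; the hinge axis is its y. Hinge cheeks stand 36 mm high at y = +-152 mm.
- rack (a joint): Lean of the rack, rad: 0 = upright, positive = tipped to the base's -x (peg) side. By its weight (about 0.85 kg; up to 4 N at the top rail to lift) it rests at its stop, 0.40, and falls back there when let go. With the kickstand down, its foot meets the counter at about 0.045 and stops the rack, the rubber giving a little. Frame of 16 mm tube, 286 mm wide, uprights at y = +-135 mm.
- rail_grip: Blue plastic grip tube, 19 mm in diameter and 220 mm long along its y, turning freely on the rack's top rail. Origin on its axis at mid-length, 275 mm from the hinge axis. With the rack tipped it lies 107 mm to -x of the hinge, 275 mm above the counter. Blue-tipped drain pegs 75 mm long point to -x below it (nearest at y = +-55 mm, tips 20 mm lower, 64 mm out).
- stand_angle (a joint): Kickstand angle, rad: 0 = stowed, 1.80 = down on its stop. A spring drives it to 0 below 0.90 and to 1.80 above (over centre): press near the tip with some 5 N, past 1.1 to be sure, and it snaps down. At angle q the leg points along cos q * e + sin q * d from the hub; e = the rack's y, d = (sin 0.42, 0, -cos 0.42) in the rack's frame (x to the back, z up the uprights).
- stand: Kickstand; origin at its hub, on the leg's axis: 145 mm up the rack from the hinge, at y = -55 mm, on a stub 50 mm behind the rack's plane. Its y axis points along the leg to the foot. Leg: alloy bar 12 mm in diameter, with a red sleeve 15 mm in diameter from 114 to 169 mm out. Stowed, with the rack tipped, it lies level behind the rack, axis 175 mm above the counter, free from above.
- tray: White drip tray, 110 x 360 mm, rims 22 mm high, about 0.35 kg, loose in the guides with 3 mm play each side. Origin at the centre of its underside; axes parallel to rack_base. Home when its -y end meets the end stop: origin at y = +30 mm, x = -84 mm of rack_base. It starts 60 to 130 mm farther out to +y.
- tray_handle (a point): On the green upright handle plate at the tray's +y end, mid-width: plate 60 mm wide along the tray's x, 10 mm thick along its y, top 54 mm above the counter. This point: 42 mm above the counter, 175 mm to +y of the tray's origin. A 5 mm slot lies between the plate and the tray's 22 mm high end rim, at its -y side.
- table: Dark granite counter, top at z = 0. Origin in its middle.
- milk_bottle: Bystander: clear glass bottle with a blue cap, 56 mm in diameter, 125 mm high. Origin: centre of its underside.
- lid_jar: Bystander: clear glass jar with a blue lid, 72 mm in diameter, 85 mm high. Origin: centre of its underside.
- beaker: Bystander: frosted plastic cup upside down, 64 mm wide at the rim below, 75 mm high. Origin: centre of its underside.
- stand_foot (a point): Black rubber ball foot at the kickstand's end, 22 mm in diameter. Origin at its centre, 182 mm from the hub.

How it is judged:
On the way:
1. the drip tray is home and the kickstand is down on its stop, the rack still tipped forward (y of tray in the frame of rack_base below 0.037 m and value of joint stand_angle above 1.65 rad and value of joint rack above 0.25 rad), for 0.2 s.
At the end, for the whole second after the job is handed in: Tray flat in its guides, within 7 mm of the end stop; kickstand down (above 1.65 rad); rack still, its lean between -0.07 and 0.075 rad; kickstand's foot pressing on the counter with over 1.5 N; the fingers still holding the blue grip (over 2 N) (y of tray in the frame of rack_base below 0.037 m and height (world z) of tray below 0.006 m and horizontal distance between tray and rack_base below 0.11 m and value of joint stand_angle above 1.65 rad and value of joint rack between -0.07 and 0.075 rad and velocity of joint rack between -0.1 and 0.1 rad/s and contact force between the fingers and rail_grip above 2 N and contact force between stand and table above 1.5 N); the arm keeps its last pose, push and grip.
It fails at once if the bottle was knocked or moved by more than 30 mm (distance of milk_bottle from where it was at the start of the episode above 0.03 m or angle between milk_bottle's own z axis and vertical above 0.5 rad).
It fails at once if the jar was knocked or moved by more than 30 mm (distance of lid_jar from where it was at the start of the episode above 0.03 m or angle between lid_jar's own z axis and vertical above 0.5 rad).
It fails at once if the cup was knocked or moved by more than 30 mm (distance of beaker from where it was at the start of the episode above 0.03 m or angle between beaker's own z axis and vertical above 0.5 rad).
It also fails if it takes over 67 s, if anything falls off the work surface, if the arm or the gripper's body presses on something with over 40 N, if the wrist force passes 120 N, or if a joint passes its speed limit or range.

## Working session

There is one attempt and no reset: what is moved stays moved. The work goes in short steps, Python scripts to look and compute and a tool call to move; the robot and the scene stay as the last step left them, time stands still between calls to the robot, and variables do not carry over. Pictures are saved under pics/ and viewed, at most 10 in all, crops included, and the job is handed in when it is done.

Besides the shell and the picture viewer there is one more tool, called after "Request:" by a JSON object that holds its "fn" and its "kwargs". send_rows: Moves the arm, as the interface text tells. Its arguments: {"type":"object","properties":{"rows":{"type":"array","items":{"type":"object","properties":{"dp":{"type":"array","items":{"type":"number"}},"spin":{"type":"number"},"jaw":{"type":"number"}}}}},"required":["rows"]}

```bash
mkdir -p pics; ls; python3 - <<'E'
from rig import status, snapshot
import cv2
s=status.get_state(); print(s)
for n in("scene","top"):
    d=snapshot(n); cv2.imwrite(f"pics/{n}0.png",d["img"][:,:,::-1]); print(n,{k:v for k,v in d.items() if k!="img"})
E
```

```text
pics
{'time': 0.0, 'joint_pos': array([-1.19054895e+00,  3.00502655e-01,  1.52155890e+00, -2.01269533e-05,
        1.32071405e+00, -6.66100283e-02]), 'qd': array([-0.00064631, -0.00103827, -0.00011397, -0.00025751,  0.0007088 ,
       -0.00033686]), 'tau': array([ 6.79609893e-04, -5.31806552e+01, -3.52736378e+01,  7.09151826e-02,
        2.43266195e-02, -1.25912952e-04]), 'tcp_pos': array([ 0.23756496, -0.49576063,  0.20487841]), 'orientation': array([-5.82695969e-04,  9.75142747e-01,  2.21576790e-01, -1.02004168e-04]), 'force': array([-0.32422709, -0.92157026,  0.26662027]), 'torque': array([-0.01396231,  0.01734388, -0.07238888]), 'grasp_force': 0.0, 'opening': 0.09411516132905316}
scene {'vfov': 55.02134837464887, 'cx': 278.68156789024306, 'cy': 209.94021681503992, 'cam_to_world': array([[-0.49237912, -0.70482382,  0.51067229,  1.12314054],
       [ 0.87023682, -0.38798381,  0.30357278,  0.28130993],
       [-0.01583275,  0.59387873,  0.80439877,  1.02435822],
       [ 0.        ,  0.        ,  0.        ,  1.        ]])}
top {'vfov': 51.386372749150084, 'cx': 280.88359893422654, 'cy': 219.00860798909412, 'cam_to_world': array([[-0.04199644,  0.97482125, -0.21899732,  0.41034468],
       [-0.99911599, -0.04056298,  0.01103968, -0.04120467],
       [ 0.00187853,  0.21926735,  0.97566301,  1.15635438],
       [ 0.        ,  0.        ,  0.        ,  1.        ]])}
```

View pics/scene0.png

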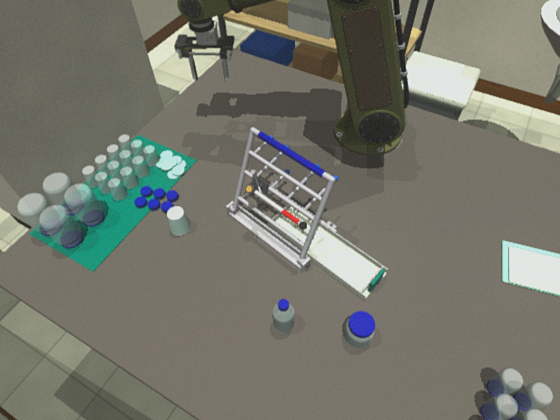

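View pics/top0.png

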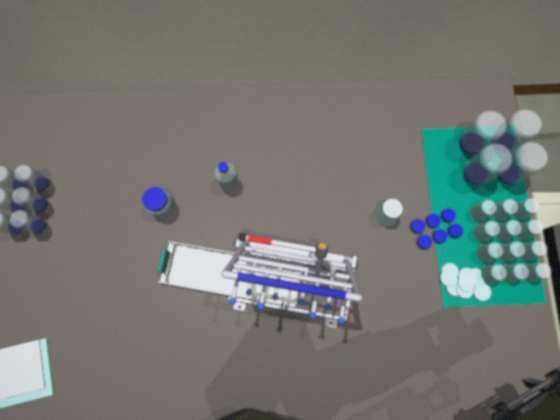

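The scene view shows the blue grip from (253,131) to (337,178), the red sleeve at (291,215) and the green handle at (377,278). The bottle is at (283,315), the jar at (361,325) and the cup at (178,220). In the top view the grip runs (237,278)–(357,295), with the sleeve at (260,240) and the handle at (163,260). I'll triangulate these next.

```bash
cat > h.py <<'E'
import numpy as np, cv2
from rig import status, snapshot
from scipy.spatial.transform import Rotation as R
def ray(d,p):
    f=d["img"].shape[0]/2/np.tan(np.radians(d["vfov"])/2)
    v=np.array([(p[0]-d["cx"])/f,-(p[1]-d["cy"])/f,-1.]); T=d["cam_to_world"]
    v=T[:3,:3]@v; return T[:3,3],v/np.linalg.norm(v)
def plane(d,p,z):
    o,v=ray(d,p); return o+v*(z-o[2])/v[2]
def tri(r1,r2):
    (a,u),(b,v)=r1,r2
    s=np.linalg.lstsq(np.c_[u,-v],b-a,rcond=None)[0]
    p,q=a+s[0]*u,b+s[1]*v; return (p+q)/2,np.linalg.norm(p-q)
RNG={"blue":((112,120,60),(128,255,255)),"red":((0,150,80),(8,255,255)),"green":((70,120,30),(95,255,255))}
def mask(img,c,roi):
    m=cv2.inRange(cv2.cvtColor(img,cv2.COLOR_RGB2HSV),*RNG[c]); k=np.zeros_like(m)
    x0,y0,x1,y1=roi; k[y0:y1,x0:x1]=m[y0:y1,x0:x1]
    n,l,st,ce=cv2.connectedComponentsWithStats(k); i=1+np.argmax(st[1:,4])
    return (l==i),st[i],ce[i]
def ends(m):
    p=np.argwhere(m)[:,::-1].astype(float); c=p.mean(0); w=np.linalg.svd(p-c,full_matrices=False)[2][0]
    t=(p-c)@w; return c+w*(t.min()),c+w*(t.max()),c
E
python3 - <<'E'
from h import *
np.set_printoptions(precision=4,suppress=True)
S=snapshot("scene");T=snapshot("top")
rois={"blue":((240,120,345,190),(230,265,362,305)),"red":((270,195,315,235),(240,228,285,252)),"green":((360,260,392,300),(152,240,172,280))}
for c,(a,b) in rois.items():
    ea=ends(mask(S["img"],c,a)[0]); eb=ends(mask(T["img"],c,b)[0])
    ea=sorted(ea,key=lambda p:p[0]); eb=sorted(eb,key=lambda p:-p[0])
    for p,q in zip(ea,eb): print(c,p,q,*tri(ray(S,p),ray(T,q)))
for n,p,z in(("bottle",(223,168),.125),("jar",(155,199),.085),("cup",(393,208),.075)): print(n,plane(T,p,z))
E
```

```text
blue [258.5056 133.1914] [344.5433 294.9621] [ 0.449  -0.1736  0.2745] 0.004611503433920283
blue [291.1169 153.5827] [293.4275 285.8203] [ 0.4696 -0.0682  0.2676] 0.0055185954047811256
blue [322.6777 173.317 ] [237.8428 275.8792] [0.4954 0.0391 0.2736] 0.0026459299045469517
red [282.237 210.664] [269.8181 241.0499] [ 0.5812 -0.0272  0.176 ] 0.005017913096658377
red [289.7125 215.9375] [259.3404 239.234 ] [ 0.5862 -0.0029  0.1751] 0.00378111722507529
red [297.4341 221.3847] [248.9256 237.4291] [0.5913 0.0215 0.1738] 0.0021944987307544483
green [371.4986 284.3998] [164.448  249.1079] [0.5939 0.2483 0.0418] 0.0018725089197081785
green [377.1831 277.3099] [161.8734 259.7975] [0.5667 0.2542 0.0415] 0.002624733730937397
green [383.5148 269.4128] [159.3934 270.0947] [0.5396 0.2596 0.0466] 0.0005162820692549029
bottle [0.7777 0.0855 0.125 ]
jar [0.7162 0.264  0.085 ]
cup [ 0.67   -0.3409  0.075 ]
```

Triangulated heights agree with the text: grip 0.274, sleeve 0.175, handle 0.042. The rack frame has its hinge at about (0.577,-0.089) and ex=(0.978,-0.208). The tray's y is about 0.158, so the push is about 0.128 m. I'll rise, turn the tool so its x lies along the rack's y, and cross above the rack.

Request:
{"fn": "send_rows", "kwargs": {"rows": [{"dp": [0,0,-0.02],"spin": -0.13,"jaw": 1},{"dp": [0,0,-0.02],"spin": -0.13,"jaw": 1},{"dp": [0,0,-0.02],"spin": -0.13,"jaw": 1},{"dp": [0,0,-0.02],"spin": -0.13,"jaw": 1},{"dp": [0,0,-0.02],"spin": -0.13,"jaw": 1},{"dp": [0,0,-0.02],"spin": -0.13,"jaw": 1},{"dp": [0,0,-0.02],"spin": -0.13,"jaw": 1},{"dp": [0.035,0.007,0],"spin": 0,"jaw": 1},{"dp": [0.035,0.007,0],"spin": 0,"jaw": 1},{"dp": [0.035,0.007,0],"spin": 0,"jaw": 1},{"dp": [0.035,0.007,0],"spin": 0,"jaw": 1},{"dp": [0.035,0.007,0],"spin": 0,"jaw": 1},{"dp": [0.035,0.007,0],"spin": 0,"jaw": 1},{"dp": [0.035,0.007,0],"spin": 0,"jaw": 1},{"dp": [0.035,0.007,0],"spin": 0,"jaw": 1},{"dp": [0.035,0.007,0],"spin": 0,"jaw": 1},{"dp": [0.035,0.007,0],"spin": 0,"jaw": 1},{"dp": [0.035,0.007,0],"spin": 0,"jaw": 1},{"dp": [0.035,0.007,0],"spin": 0,"jaw": 1},{"dp": [0.035,0.007,0],"spin": 0,"jaw": 1}]}}

```text
time: 2.2
tcp_pos: [0.4235, -0.0692, 0.3455]
orientation: [0.0, 0.779, 0.628, 0.0]
force: [0.2, -0.3, -0.5]
opening: 0.0001
grasp_force: 0.0
```

Request:
{"fn": "send_rows", "kwargs": {"rows": [{"dp": [0.035,0.0065,0],"spin": 0,"jaw": 1},{"dp": [0.035,0.0065,0],"spin": 0,"jaw": 1},{"dp": [0.035,0.0065,0],"spin": 0,"jaw": 1},{"dp": [0.035,0.0065,0],"spin": 0,"jaw": 1},{"dp": [0.035,0.0065,0],"spin": 0,"jaw": 1},{"dp": [0.035,0.0065,0],"spin": 0,"jaw": 1},{"dp": [0.035,0.0065,0],"spin": 0,"jaw": 1},{"dp": [0.035,0.0065,0],"spin": 0,"jaw": 1},{"dp": [0.035,0.0065,0],"spin": 0,"jaw": 1},{"dp": [0.035,0.0065,0],"spin": 0,"jaw": 1},{"dp": [0.04,0.0065,0],"spin": 0,"jaw": 1},{"dp": [0,0,0.035],"spin": 0,"jaw": 1},{"dp": [0,0,0.035],"spin": 0,"jaw": 1},{"dp": [0,0,0.035],"spin": 0,"jaw": 1},{"dp": [0,0,0.035],"spin": 0,"jaw": 1},{"dp": [0,0,0.035],"spin": 0,"jaw": 1},{"dp": [0,0,0.035],"spin": 0,"jaw": 1},{"dp": [0,0,0.035],"spin": 0,"jaw": 1},{"dp": [0,0,0],"spin": 0,"jaw": 1}]}}

```text
time: 4.1
tcp_pos: [0.5737, 0.2942, 0.0955]
orientation: [-0.001, 0.779, 0.628, -0.004]
force: [0.0, -0.4, -0.2]
opening: 0.0002
grasp_force: 0.0
```

```bash
cat >> h.py <<'E'
np.set_printoptions(precision=4,suppress=True)
H=np.array([.577,-.089]); EX=np.array([.978,-.208]); EY=np.array([.208,.978])
def rk(p): v=np.asarray(p)[:2]-H; return np.array([v@EX,v@EY,*np.asarray(p)[2:]])
def pw(s,d,p):
    f=210/np.tan(np.radians(d["vfov"])/2); q=np.array([p[0]-d["cx"],p[1]-d["cy"]]); r=np.linalg.norm(q); a=r/f
    v=np.array([*(np.sin(a)*q/r*[1,-1]),-np.cos(a)]); T=d["hand_eye"]
    o=status.get_state()["orientation"] if s is None else s["orientation"]
    M=R.from_quat(np.r_[o[1:],o[0]]).as_matrix()
    return M@T[:3,3]+s["tcp_pos"], M@T[:3,:3]@v
def pwz(s,d,p,z): o,v=pw(s,d,p); return o+v*(z-o[2])/v[2]
E
python3 - <<'E'
from h import *
s=status.get_state(); d=snapshot("wrist"); print(s["tcp_pos"],rk(s["tcp_pos"]),s["joint_pos"],d["vfov"],d["cx"],d["cy"]); print(d["hand_eye"])
cv2.imwrite("pics/w1.png",d["img"][:,:,::-1])
E
```

```text
[0.5737 0.2942 0.0955] [-0.0829  0.3741  0.0955] [0.4171 0.6141 1.3312 0.     1.2046 0.6311] 65.70646984690485 278.0714853493978 211.9839880813775
[[-0.0016  0.9634  0.2679  0.0767]
 [ 1.      0.0016  0.0003  0.0001]
 [-0.0001  0.2679 -0.9634 -0.1799]
 [ 0.      0.      0.      1.    ]]
```

View pics/w1.png

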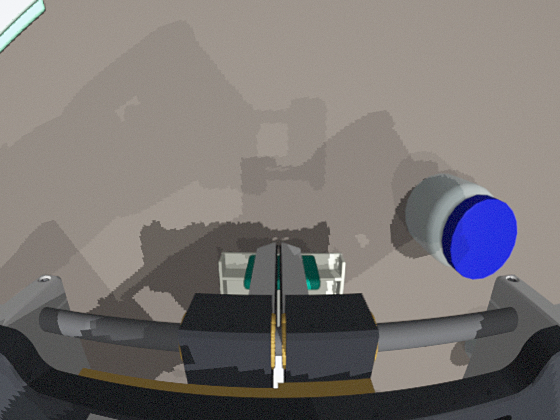

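In the wrist view the green handle (243–320, 272) is centred on the fingers, and the jar (480,235) is clear. Now I'll lower and push.

Request:
{"fn": "send_rows", "kwargs": {"rows": [{"dp": [0,0,0.025],"spin": 0,"jaw": 1},{"dp": [0,0,0.025],"spin": 0,"jaw": 1},{"dp": [0,0,0.022],"spin": 0,"jaw": 1},{"dp": [-0.01,0,0],"spin": 0,"jaw": 1},{"dp": [-0.01,0,0],"spin": 0,"jaw": 1},{"dp": [-0.01,0,0],"spin": 0,"jaw": 1},{"dp": [-0.01,0,0],"spin": 0,"jaw": 1},{"dp": [-0.01,0,0],"spin": 0,"jaw": 1},{"dp": [-0.01,0,0],"spin": 0,"jaw": 1},{"dp": [-0.01,0,0],"spin": 0,"jaw": 1},{"dp": [-0.01,0,0],"spin": 0,"jaw": 1},{"dp": [-0.01,0,0],"spin": 0,"jaw": 1},{"dp": [-0.01,0,0],"spin": 0,"jaw": 1},{"dp": [-0.01,0,0],"spin": 0,"jaw": 1},{"dp": [-0.01,0,0],"spin": 0,"jaw": 1},{"dp": [-0.01,0,0],"spin": 0,"jaw": 1},{"dp": [0,0,0],"spin": 0,"jaw": 1}]}}

```text
time: 5.85
tcp_pos: [0.5479, 0.1668, 0.0283]
orientation: [-0.0, 0.779, 0.627, -0.001]
force: [-0.0, 0.0, 0.0]
opening: 0.0002
grasp_force: 0.0
```

Request:
{"fn": "send_rows", "kwargs": {"rows": [{"dp": [-0.006,0,0],"spin": 0,"jaw": 1},{"dp": [-0.006,0,0],"spin": 0,"jaw": 1},{"dp": [-0.006,0,0],"spin": 0,"jaw": 1},{"dp": [-0.003,0,0],"spin": 0,"jaw": 1}]}}

```text
time: 6.25
tcp_pos: [0.5436, 0.1471, 0.0283]
orientation: [-0.0, 0.779, 0.627, -0.0]
force: [-0.1, 0.9, -1.2]
opening: 0.0004
grasp_force: 0.6
```

```bash
python3 - <<'E'
from h import *
s=status.get_state(); print(s["tcp_pos"],rk(s["tcp_pos"]),s["force"])
for n in("scene","top"):
    d=snapshot(n); cv2.imwrite(f"pics/{n}1.png",d["img"][:,:,::-1])
E
```

```text
[0.5436 0.1471 0.0283] [-0.0818  0.224   0.0283] [-0.1159  0.9117 -1.238 ]
```

View pics/scene1.png

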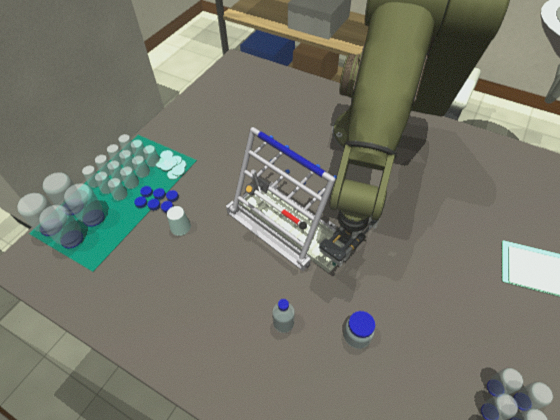

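The tray's handle has moved under the rack's near end at about (325,265), and the bystanders haven't moved. I'll push on gently until the force shows it has met the stop.

Request:
{"fn": "send_rows", "kwargs": {"rows": [{"dp": [-0.004,0,0],"spin": 0,"jaw": 1},{"dp": [-0.004,0,0],"spin": 0,"jaw": 1},{"dp": [-0.002,0,0],"spin": 0,"jaw": 1}]}}

```text
time: 6.65
tcp_pos: [0.5436, 0.1422, 0.03]
orientation: [-0.001, 0.779, 0.627, 0.005]
force: [8.2, 46.7, 3.4]
opening: 0.0005
grasp_force: 23.8
```

Force rose to 47 N with the finger at rack y=0.219, against about 0.218 predicted, so the tray is home. I'll back off, rise, turn 90° and go above the kickstand sleeve.

Request:
{"fn": "send_rows", "kwargs": {"rows": [{"dp": [0.012,0,0],"spin": 0,"jaw": 1},{"dp": [0.02,0,0],"spin": 0,"jaw": 1},{"dp": [0,0.0365,0],"spin": 0,"jaw": 1},{"dp": [0,0.0365,0],"spin": 0,"jaw": 1},{"dp": [0,0,-0.024],"spin": -0.131,"jaw": 1},{"dp": [0,0,-0.024],"spin": -0.131,"jaw": 1},{"dp": [0,0,-0.024],"spin": -0.131,"jaw": 1},{"dp": [0,0,-0.024],"spin": -0.131,"jaw": 1},{"dp": [0,0,-0.024],"spin": -0.131,"jaw": 1},{"dp": [0,0,-0.024],"spin": -0.131,"jaw": 1},{"dp": [0,0,-0.024],"spin": -0.131,"jaw": 1},{"dp": [0,0,-0.024],"spin": -0.131,"jaw": 1},{"dp": [0,0,-0.024],"spin": -0.131,"jaw": 1},{"dp": [0,0,-0.024],"spin": -0.131,"jaw": 1},{"dp": [0,0,-0.024],"spin": -0.131,"jaw": 1},{"dp": [0,0,-0.024],"spin": -0.131,"jaw": 1},{"dp": [0,0,0],"spin": 0,"jaw": 1}]}}

```text
time: 8.35
tcp_pos: [0.6204, 0.1536, 0.3198]
orientation: [0.002, 0.105, 0.995, 0.001]
force: [-0.2, -1.0, -0.0]
opening: 0.0006
grasp_force: 0.0
```

```bash
python3 - <<'E'
from h import *
s=status.get_state(); print(s["tcp_pos"],rk(s["tcp_pos"]),s["force"],s["joint_pos"],s["orientation"])
S=snapshot("scene");T=snapshot("top")
for c,a,b in(("red",(270,195,315,235),(240,228,285,252)),("green",(300,240,345,290),(180,240,235,285))):
  for p,d in((a,S),(b,T)):
    m,st,ce=mask(d["img"],c,p); print(c,st,ce, plane(d,ce,.175 if c=="red" else .042),rk(plane(d,ce,.175 if c=="red" else .042)))
E
```

```text
[0.6204 0.1536 0.3198] [-0.008   0.2463  0.3198] [-0.2364 -0.9845 -0.0288] [ 0.1855  0.4578  1.047  -0.0002  1.6318 -1.1758] [0.0024 0.1046 0.9945 0.0006]
red [282 210  17  14  79] [289.8228 216.1139] [ 0.5873 -0.0042  0.175 ] [-0.0076  0.0851  0.175 ]
red [249 236  22   8  99] [259.3333 239.303 ] [ 0.5853 -0.0012  0.175 ] [-0.0102  0.0876  0.175 ]
green [332 243  13  21  80] [338.6625 252.15  ] [0.5464 0.1304 0.042 ] [-0.0755  0.2082  0.042 ]
green [207 260   7  19  66] [210.1515 269.9697] [0.5349 0.1319 0.042 ] [-0.0871  0.2073  0.042 ]
```

The handle reads rack y≈0.2075 in both views (0.205 when home), so the tray is home. Next I'll lower onto the sleeve.

Request:
{"fn": "send_rows", "kwargs": {"rows": [{"dp": [0,-0.0385,0],"spin": 0,"jaw": 1},{"dp": [0,-0.0385,0],"spin": 0,"jaw": 1},{"dp": [0,-0.0385,0],"spin": 0,"jaw": 1},{"dp": [0,-0.0385,0],"spin": 0,"jaw": 1},{"dp": [0,0,0.033],"spin": 0,"jaw": 1},{"dp": [0,0,0.033],"spin": 0,"jaw": 1},{"dp": [0,0,0.033],"spin": 0,"jaw": 1},{"dp": [0,0,0.025],"spin": 0,"jaw": 1},{"dp": [0,0,0.008],"spin": 0,"jaw": 1},{"dp": [0,0,0.005],"spin": 0,"jaw": 1},{"dp": [0,0,0.003],"spin": 0,"jaw": 1}]}}

```text
time: 9.55
tcp_pos: [0.5887, 0.0026, 0.1779]
orientation: [0.002, 0.107, 0.994, -0.0]
force: [6.5, -3.4, 12.7]
opening: 0.0009
grasp_force: 6.2
```

```bash
python3 - <<'E'
from h import *
s=status.get_state(); print(s["tcp_pos"],rk(s["tcp_pos"]),s["force"])
d=snapshot("wrist"); cv2.imwrite("pics/w2.png",d["img"][:,:,::-1])
E
```

```text
[0.5887 0.0026 0.1779] [-0.0076  0.092   0.1779] [ 6.5071 -3.3821 12.659 ]
```

View pics/w2.png

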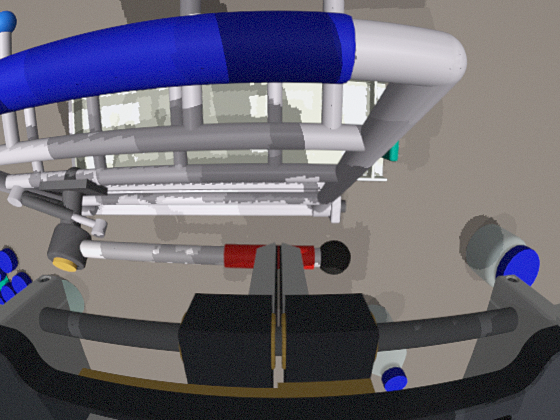

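The wrist view shows the fingertip on the red sleeve (225–315, 257), its edge level with the sleeve's edge, so it is centred. I'll follow the arc down.

Request:
{"fn": "send_rows", "kwargs": {"rows": [{"dp": [-0.012,-0.002,0.0115],"spin": 0,"jaw": 1},{"dp": [-0.012,-0.002,0.0115],"spin": 0,"jaw": 1},{"dp": [-0.0115,-0.006,0.0105],"spin": 0,"jaw": 1},{"dp": [-0.0115,-0.006,0.0105],"spin": 0,"jaw": 1},{"dp": [-0.01,-0.01,0.0095],"spin": 0,"jaw": 1},{"dp": [-0.01,-0.01,0.0095],"spin": 0,"jaw": 1},{"dp": [-0.008,-0.013,0.0075],"spin": 0,"jaw": 1},{"dp": [-0.008,-0.013,0.0075],"spin": 0,"jaw": 1},{"dp": [-0.0045,-0.012,0.004],"spin": 0,"jaw": 1},{"dp": [-0.0045,-0.012,0.004],"spin": 0,"jaw": 1},{"dp": [-0.002,-0.01,0.002],"spin": 0,"jaw": 1},{"dp": [-0.002,-0.01,0.002],"spin": 0,"jaw": 1},{"dp": [0,0,0],"spin": 0,"jaw": 1},{"dp": [0,0,0],"spin": 0,"jaw": 1}]}}

```text
time: 11.0
tcp_pos: [0.6587, -0.1207, 0.0867]
orientation: [0.0, 0.106, 0.994, 0.0]
force: [-0.8, -0.2, -0.4]
opening: 0.0007
grasp_force: 0.0
```

```bash
python3 - <<'E'
from h import *
s=status.get_state(); print(s["tcp_pos"],rk(s["tcp_pos"]),s["force"])
a=snapshot("scene")["img"]; t=snapshot("top")["img"]
c=np.hstack([cv2.resize(a[100:320,200:420],(400,400)),cv2.resize(t[170:370,190:390],(400,400))]); cv2.imwrite("pics/c3.png",c[:,:,::-1])
E
```

```text
[ 0.6587 -0.1207  0.0867] [ 0.0865 -0.0141  0.0867] [-0.8317 -0.2186 -0.4299]
```

View pics/c3.png

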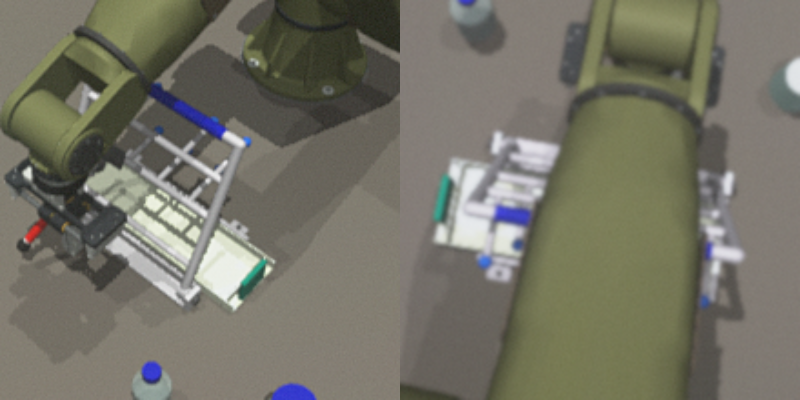

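The kickstand has snapped down: the red sleeve is at crop (35,232) with the foot at (22,245), below and behind. The tray and bystanders are in place. I'll rise, turn back and go above the grip.

Request:
{"fn": "send_rows", "kwargs": {"rows": [{"dp": [0,0,-0.03],"spin": 0,"jaw": 1},{"dp": [0,0,-0.03],"spin": 0,"jaw": 1},{"dp": [0,0,-0.03],"spin": 0,"jaw": 1},{"dp": [0,0,-0.016],"spin": 0.131,"jaw": 1},{"dp": [0,0,-0.016],"spin": 0.131,"jaw": 1},{"dp": [0,0,-0.016],"spin": 0.131,"jaw": 1},{"dp": [0,0,-0.016],"spin": 0.131,"jaw": 1},{"dp": [0,0,-0.016],"spin": 0.131,"jaw": 1},{"dp": [0,0,-0.016],"spin": 0.131,"jaw": 1},{"dp": [0,0,-0.016],"spin": 0.131,"jaw": 1},{"dp": [0,0,-0.016],"spin": 0.131,"jaw": 1},{"dp": [0,0,-0.016],"spin": 0.131,"jaw": 1},{"dp": [0,0,-0.016],"spin": 0.131,"jaw": 1},{"dp": [0,0,-0.016],"spin": 0.131,"jaw": -1},{"dp": [0,0,-0.016],"spin": 0.131,"jaw": -1},{"dp": [0.003,-0.0387,0],"spin": 0,"jaw": -1},{"dp": [0.003,-0.0387,0],"spin": 0,"jaw": -1},{"dp": [0.003,-0.0387,0],"spin": 0,"jaw": -1},{"dp": [0.003,-0.0387,0],"spin": 0,"jaw": -1},{"dp": [0.003,-0.0387,0],"spin": 0,"jaw": -1}]}}

```text
time: 13.1
tcp_pos: [0.4711, -0.0641, 0.3685]
orientation: [0.0, 0.778, 0.628, 0.0]
force: [-0.1, -0.0, 0.7]
opening: 0.0529
grasp_force: 0.0
```

```bash
python3 - <<'E'
from h import *
s=status.get_state(); print(s["tcp_pos"],rk(s["tcp_pos"]),s["force"],s["joint_pos"])
d=snapshot("wrist"); cv2.imwrite("pics/w4.png",d["img"][:,:,::-1])
a=snapshot("scene")["img"]; print(mask(a,"red",(190,190,300,280))[1:])
E
```

```text
[ 0.4711 -0.0641  0.3685] [-0.1087  0.0023  0.3685] [-0.1028 -0.009   0.6657] [-0.2123  0.0579  1.434   0.      1.6491  0.001 ]
(array([214, 218,  14,  15,  75], dtype=int32), array([220.1467, 225.1067]))
```

View pics/w4.png

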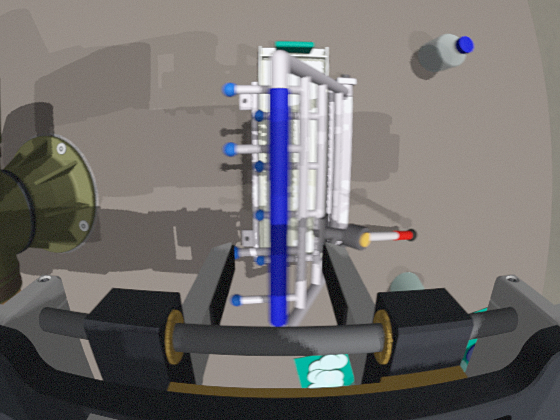

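```bash
python3 - <<'E'
from h import *
s=status.get_state(); d=snapshot("wrist")
for p in((236,253),(230,149),(230,89),(236,300)): print(p,rk(pwz(s,d,p,.255)))
for p in((279,90),(279,322),(279,200)): print(p,rk(pwz(s,d,p,.275)))
E
```

```text
(236, 253) [-0.1513 -0.0444  0.255 ]
(230, 149) [-0.1531  0.0571  0.255 ]
(230, 89) [-0.1522  0.112   0.255 ]
(236, 300) [-0.1543 -0.0985  0.255 ]
(279, 90) [-0.1084  0.108   0.275 ]
(279, 322) [-0.1092 -0.1126  0.275 ]
(279, 200) [-0.1088  0.0137  0.275 ]
```

In the wrist view the blue grip (column 279) is centred between the fingers. The nearest pegs are at y ≈ -0.05 and +0.057, so they are clear. I'll lower and close.

Request:
{"fn": "send_rows", "kwargs": {"rows": [{"dp": [0,0,0],"spin": 0,"jaw": -1},{"dp": [0,0,0],"spin": 0,"jaw": -1},{"dp": [0,0,0.033],"spin": 0,"jaw": -1},{"dp": [0,0,0.033],"spin": 0,"jaw": -1},{"dp": [0,0,0.033],"spin": 0,"jaw": -1},{"dp": [0,0,0.0135],"spin": 0,"jaw": -1},{"dp": [0,0,0],"spin": 0,"jaw": 1},{"dp": [0,0,0],"spin": 0,"jaw": 1},{"dp": [0,0,0],"spin": 0,"jaw": 1},{"dp": [0,0,0],"spin": 0,"jaw": 1},{"dp": [0,0,0],"spin": 0,"jaw": 1},{"dp": [0,0,0],"spin": 0,"jaw": 1},{"dp": [0,0,0],"spin": 0,"jaw": 1},{"dp": [0,0,0],"spin": 0,"jaw": 1}]}}

```text
time: 14.65
tcp_pos: [0.4728, -0.065, 0.256]
orientation: [0.0, 0.779, 0.628, 0.0]
force: [-1.0, 0.7, -0.8]
opening: 0.0338
grasp_force: 0.0
```

Request:
{"fn": "send_rows", "kwargs": {"rows": [{"dp": [0,0,0],"spin": 0,"jaw": 1},{"dp": [0,0,0],"spin": 0,"jaw": 1},{"dp": [0,0,0],"spin": 0,"jaw": 1},{"dp": [0,0,0],"spin": 0,"jaw": 1},{"dp": [0,0,0],"spin": 0,"jaw": 1}]}}

```text
time: 15.15
tcp_pos: [0.4732, -0.0651, 0.256]
orientation: [0.0, 0.779, 0.628, 0.0]
force: [4.8, -1.2, -1.9]
opening: 0.018
grasp_force: 30.0
```

The grip is held at 18 mm opening and 30 N. I'll check the kickstand angle numerically before swinging.

```bash
python3 - <<'E'
from h import *
S=snapshot("scene"); m,st,c=mask(S["img"],"red",(190,190,300,280)); print(c)
def pix(d,p):
    T=d["cam_to_world"]; v=T[:3,:3].T@(p-T[:3,3]); f=210/np.tan(np.radians(d["vfov"])/2); return d["cx"]-f*v[0]/v[2], d["cy"]+f*v[1]/v[2]
for q in(1.4,1.6,1.7,1.8,1.9):
    r=.1415; x=-.0095+.731*r*np.sin(q); y=-.055+r*np.cos(q); z=.175-.682*r*np.sin(q)
    print(q,pix(S,np.r_[H+x*EX+y*EY,z]))
E
```

```text
[220.1622 225.1351]
1.4 (np.float64(234.5934783424517), np.float64(235.88158305583272))
1.6 (np.float64(227.22063765111213), np.float64(230.94805349549455))
1.7 (np.float64(223.92053138129484), np.float64(227.88928354413446))
1.8 (np.float64(220.9133664437862), np.float64(224.47889640198133))
1.9 (np.float64(218.22187277134356), np.float64(220.75161509574292))
```

Request:
{"fn": "send_rows", "kwargs": {"rows": [{"dp": [0,0,0],"spin": 0,"jaw": 1}]}}

```text
time: 15.3
tcp_pos: [0.4732, -0.0651, 0.256]
orientation: [0.0, 0.779, 0.628, 0.0]
force: [4.8, -0.8, -2.4]
opening: 0.0184
grasp_force: 30.0
```

The sleeve pixel matches q = 1.80, so the kickstand is on its lower stop. Now I'll swing the rack up along its arc.

Request:
{"fn": "send_rows", "kwargs": {"rows": [{"dp": [0,0.009,-0.0037],"spin": 0,"jaw": 1},{"dp": [0,0.009,-0.0033],"spin": 0,"jaw": 1},{"dp": [0,0.0092,-0.003],"spin": 0,"jaw": 1},{"dp": [0,0.0092,-0.0025],"spin": 0,"jaw": 1},{"dp": [0,0.0094,-0.0023],"spin": 0,"jaw": 1},{"dp": [0,0.0094,-0.002],"spin": 0,"jaw": 1},{"dp": [0,0.0095,-0.0016],"spin": 0,"jaw": 1},{"dp": [0,0.0095,-0.0013],"spin": 0,"jaw": 1},{"dp": [0,0.0096,-0.001],"spin": 0,"jaw": 1},{"dp": [0,0.0096,-0.0007],"spin": 0,"jaw": 1},{"dp": [0,0,0],"spin": 0,"jaw": 1},{"dp": [0,0,0],"spin": 0,"jaw": 1}]}}

```text
time: 16.5
tcp_pos: [0.5642, -0.085, 0.2774]
orientation: [0.0, 0.779, 0.628, 0.0]
force: [-1.6, -3.9, -1.7]
opening: 0.0183
grasp_force: 30.0
```

Request:
{"fn": "send_rows", "kwargs": {"rows": [{"dp": [0,0.002,0],"spin": 0,"jaw": 1},{"dp": [0,0.002,0],"spin": 0,"jaw": 1},{"dp": [0,0,0],"spin": 0,"jaw": 1},{"dp": [0,0,0],"spin": 0,"jaw": 1}]}}

```text
time: 16.9
tcp_pos: [0.567, -0.0856, 0.2775]
orientation: [-0.001, 0.779, 0.628, -0.001]
force: [-9.7, -1.8, 2.0]
opening: 0.0186
grasp_force: 30.0
```

The force along -ex has risen to about 10 N as the foot met the counter. I'll hold briefly and check the view.

Request:
{"fn": "send_rows", "kwargs": {"rows": [{"dp": [0,0.001,0],"spin": 0,"jaw": 1},{"dp": [0,0,0],"spin": 0,"jaw": 1},{"dp": [0,0,0],"spin": 0,"jaw": 1},{"dp": [0,0,0],"spin": 0,"jaw": 1},{"dp": [0,0,0],"spin": 0,"jaw": 1}]}}

```text
time: 17.4
tcp_pos: [0.5676, -0.0857, 0.2775]
orientation: [-0.001, 0.779, 0.628, -0.001]
force: [-14.6, -1.8, 2.6]
opening: 0.0178
grasp_force: 30.0
```

```bash
python3 - <<'E'
from h import *
s=status.get_state(); print(s["tcp_pos"],rk(s["tcp_pos"]),s["force"],s["grasp_force"])
S=snapshot("scene");cv2.imwrite("pics/s5.png",S["img"][:,:,::-1]); T=snapshot("top")
m,st,c=mask(T["img"],"green",(180,240,235,285)); print(rk(plane(T,c,.042)))
E
```

```text
[ 0.5676 -0.0857  0.2775] [-0.0099  0.0013  0.2775] [-14.6214  -1.7979   2.608 ] 30.000244975090027
[-0.0843  0.2068  0.042 ]
```

View pics/s5.png

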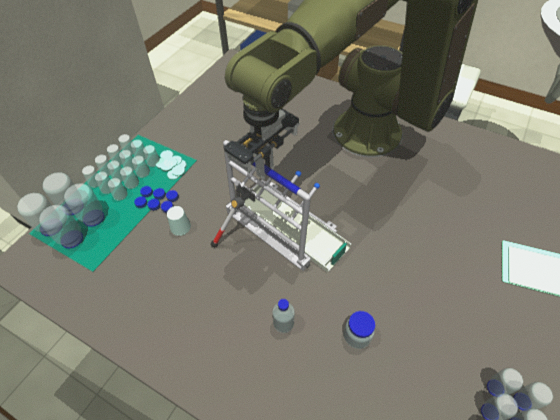

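The rack is upright and held, with the kickstand foot on the counter at (215,244). The tray handle is at y=0.207 (home), and the bottle, jar and cup have not moved. I'll hand in.

```bash
python3 -c "
from rig import hand_in; print(hand_in())"
```

```text
the job is handed in; nothing more can be done
None
```

I handed the job in at about 17 s with the tray home, the kickstand snapped down, and the rack held upright by the blue grip with its foot pressing on the counter; the bottle, jar and cup were untouched, and no verdict was returned.

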